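# Lock a water filter cartridge into its bayonet socket

## Task

Take the water filter cartridge off the trivet and fit it in the filter station on the counter: drop its two lugs through the two slots of the socket, push it down against the spring, turn it clockwise (seen from above) feeling for the hidden notch, where the spring can lift it up again, and leave it locked there, upright and let go. Be gentle: do not push, turn or pull it hard against the socket, do not let it topple, and leave the other things on the counter where they are.

Things in the scene. Friction and masses are not known exactly. Their poses are not given: they have to be found in the camera images.
- cartridge_mid (a point): Centre (half-way up, on the axis) of the loose white filter cartridge, 120 mm tall, about 0.3 kg, upright on the trivet, nose down. z up; x along its grip bar and the line of its lugs; same after a half turn. Round body 60 mm in diameter, 30 to 80 mm above the underside; on top a flat grip bar 52 mm long (x), 20 mm wide (y), 80 to 120 mm above the underside, gripped across its 20 mm.
- cartridge: The same cartridge and axes; origin at the centre of its underside, 60 mm below its centre. Nose: round, 36 mm in diameter, 30 mm long, lowest 4 mm chamfered. Two lugs on the nose along +x and -x: 54 mm tip to tip, 8 mm wide, 6 to 13 mm above the underside.
- port (a point): Centre of the open rim of the socket, 60 mm above the counter: an upright grey round socket 71 mm in outer diameter. z up; x along the line of its two entry slots (at +x and -x), same after a half turn. Hole 39 mm in diameter; slots 11 mm wide, 60 mm tip to tip.
- station: The filter station, fixed: white base 170 x 140 x 32.5 mm bearing the socket. Origin on the counter under the socket's centre, axes as the socket's. When the cartridge's underside is over 23 mm below the rim its lugs are under the ledge: only then it turns, and only clockwise from above (towards smaller yaw).
- plunger_rest (a point): Where the steel spring plunger's top is at rest in the socket, 12 mm below the rim, on the axis (fixed point). The plunger pushes up with 8 N when first touched, rising 0.35 N per mm, travel 15.5 mm; then the nose meets the hard floor, 27.5 mm below the rim. Let go unturned, the cartridge pops up until its underside is here.
- locked (a point): Where the cartridge's underside is once locked: on the socket's axis, 18 mm below the rim (fixed point). The notch in the ledge, 11 mm wide, lies somewhere 50 to 84 degrees clockwise of the slots, set by a ring out of sight inside: feel for it. Only there can the spring lift the cartridge to this height; before and beyond it the ledge holds the underside 23 mm below the rim. Far stop 34 degrees beyond.
- divider: Bystander: steel dough divider lying flat, blade about 85 x 150 mm with a round 19 mm handle along one long edge; origin underneath.
- container: Bystander: clear plastic container with white clip-on lid, 156 x 116 x 85 mm; origin at the centre of its underside.
- mug: Bystander: white mug, 80 mm in diameter, 90 mm high; origin at the centre of its underside.
- jar: Bystander: glass jar with steel cap, 84 mm in diameter, 130 mm high; origin at the centre of its underside.
- bowl: Bystander: small white pinch bowl, 60 mm in diameter, 30 mm high; origin at the centre of its underside.
Not all that is in view belongs to the job. Leave any yellow look-alike of the cartridge alone.

How it is judged:
On the way, in this order (a step that is already met when the one before it is completed fails the run):
1. the cartridge has been lifted upright off the trivet (height (world z) of cartridge_mid above 0.1 m and horizontal distance between cartridge_mid and port above 0.02 m), for 0.1 s.
2. the cartridge is pressed in below the ledge and turned at least 0.3 rad (z of cartridge_mid in the frame of port below 0.0385 m and horizontal distance between cartridge_mid and port below 0.005 m and angle between the x axis of cartridge_mid and the x axis of port, either way round above 0.3 rad), for 0.1 s.
At the end, for the whole second after the job is handed in: The cartridge stands upright (within 0.08 rad) on the socket's axis (within 4 mm), let go and at rest, turned 0.75 to 1.52 rad from the entry slots with its centre 40 to 44.2 mm above the socket's rim: that is, sprung up into its notch (z of cartridge_mid in the frame of port between 0.04 and 0.0442 m and horizontal distance between cartridge_mid and port below 0.004 m and angle between the x axis of cartridge_mid and the x axis of port, either way round between 0.75 and 1.52 rad and angle between cartridge_mid's own z axis and vertical below 0.08 rad and linear speed of cartridge below 0.01 m/s and contact force between the fingers and cartridge below 0.1 N); the robot touches nothing.
It fails at once if the cartridge is forced: more than 55 N between it and the station, its plunger or its lock ring (contact force between cartridge and station above 55 N).
It fails at once if the cartridge tips over (angle between cartridge_mid's own z axis and vertical above 0.5 rad).
It fails at once if a bystander is moved by more than 25 mm (distance of any of divider, container, mug, jar, bowl from where it was at the start of the episode above 0.025 m).
It also fails if it takes over 67 s, if anything falls off the work surface, if the arm or the gripper's body presses on something with over 40 N, if the wrist force passes 120 N, or if a joint passes its speed limit or range.

## Robot

A 6-joint arm with a two-finger parallel gripper is mounted at the origin on the work surface. World frame = base frame: x ahead of the robot, y to its left, z up, the work surface at z = 0. Lengths are in m, angles in rad, forces in N, time in s.
With the tool pointing down it reaches from about 0.425 to 0.95 m from the base axis. Payload 3.5 kg.
Tool frame: the origin (TCP) lies at the very end of the fingers, on their centre line; the grasp point (between the pads) lies 19 mm behind it (manip.hold_point_z is the distance from the TCP to the grasp point, in m); z points along the fingers, x is the direction in which the jaws open and shut, and the axes are right-handed (so a half turn about z gives the same grasp; the last joint's range is limited). The gripper opens to 85 mm and grips with 20 to 120 N. Pads are 22 mm wide; open, the fingers measure 114 mm over their backs; the gripper's body (76 mm by 85 mm) begins 54 mm behind the grasp point. The pads swing forward as they close: fully open they stand 13 mm farther back than shut.
Start: joints at [-1.382, 0.286, 1.577, -0, 1.279, -0.15], TCP at [0.224, -0.637, 0.231] pointing down, gripper open.
Joint ranges: [-2.77, 2.77], [-0.9, 2.22], [0.21, 2.48], [-1.53, 4.67], [0.24, 2.81], [-2.84, 2.84]. Speed limits (rad/s): [2.79, 2.79, 3.14, 3.14, 3.14, 3.14].

## Interface

Orientations are given as a unit quaternion [x, y, z, w].
In Python, from plant import status, optics, order, manip gives the robot as it stands. The module is installed in compiled form; this text tells all that it offers.
- The arm moves only by the tool carry_out, never from a script. Its argument "steps" is a list that holds one entry, the list of rows, each a list of 7 numbers: the shift along the tool's x, y, z in cm, then the turn, a rotation vector about the tool's x, y, z in rad, then the finger opening in cm, from 0 to 8.54. In form: [[[tx, ty, tz, ax, ay, az, grip], ...]]. A call has exactly 5 rows; each row shifts and turns the commanded pose from where the row before left it, along the tool's axes as they then stand; what a row does not reach is not made up. A row lasts 1/10 s, in which the tool goes at most 50 mm and 8.59 degrees, less where a joint would pass 70% of its speed; a pose out of reach is approached as far as the arm can. A call is refused whole if a number of a shift passes 5 or a number of a turn 0.15, either way. A call with a gripper value outside its range is refused whole. The fingers move at their own pace and stop on an object; "newtons" is the grip in N (left out, the last holds). Time passes only in rows, so rows that do not move let the fingers close, or fill a call up. It gives the time, the measured TCP pose, the force and the opening at its end, in the units of the state.
- status.get_state(): the state, without advancing time (a new reading comes with each control period).
- optics.capture(name): name is "side" or "top"; returns the picture (420x560x3 uint8, red, green, blue); there is no depth.
- optics.camera_params(name): a dict with "fx", "fy", "cx", "cy" (pixels), "view" (4x4, takes a point from world to camera coordinates). Camera axes: x right, y up, looking along -z (the intrinsics and any distortion apply to the point x, -y, -z); pixel columns grow to the right and rows downward; lengths in m; the calibration is good to about 2 mm. A picture is of the moment at which its call begins. camera_params takes no time and is no camera call.
- order.job_done(): hands the job in, once; it reports no verdict.
Trained networks look in the newest picture that a camera, given by its name, has taken for a name from the list of things; names that differ only in an ending like _2 or _b are one class to them, and where a whole thing is asked for, a point or a joint stands for the part that bears it (a point fixed in the world has none). Each returns a list of dicts, best first, with "conf" (0 to 1); they miss things now and then, are a little off and sometimes report something else, mostly with a low value. They report only what shows in the picture. A call takes as long as a camera call. They do not tell look-alikes from the thing itself.
- optics.spot_in(name, camera): "centre" ([column, row] in pixels, amid what is visible of it).
The state is a dict: "clock": time; "joint_positions": joint angles; "qd": joint speeds; "joint_torque": joint torques, N m; "position": TCP position; "tcp_rot": TCP orientation; "force": force on the tool from outside, world axes, zero at the start; "ft_torque": the same for the moment, N m; "opening": finger opening in m.
Only numpy, scipy, OpenCV 4.12 (cv2) and the standard library are available. Lean on these libraries where they do the work, as an engineer would, in place of code of your own. Each camera call takes 0.05 s, during which the arm holds its last target. There are 200 camera calls.

## Working session

There is one attempt and no reset: what is moved stays moved. The work goes in short steps, Python scripts to look and compute and a tool call to move; the robot and the scene stay as the last step left them, time stands still between calls to the robot, and variables do not carry over. Pictures are saved under pics/ and viewed, about 8 in all and at most 12, crops included, and the job is handed in when it is done.

Besides the shell and the picture viewer there is one more tool, called by a JSON object that holds its "method" and its "body", one argument or row to a line. carry_out: Moves the arm, as the interface text tells. Its arguments: {"type":"object","properties":{"steps":{"type":"array","items":{"type":"array","items":{"type":"array","items":{"type":"number"}}}},"newtons":{"type":"number"}},"required":["steps"]}

```bash
mkdir -p pics
python3 - <<'E'
from plant import status, optics, order, manip
import cv2
print(status.get_state(), manip.hold_point_z)
for c in("top","side"):
    im=optics.capture(c); cv2.imwrite(f"pics/{c}0.png",im[...,::-1])
    print(c,optics.camera_params(c))
    for n in("cartridge_mid","cartridge","port","station"):
        print(n,[(d['conf'],d['centre']) for d in optics.spot_in(n,c)][:3])
E
```

```text
{'clock': 0.0, 'joint_positions': array([-1.38199048e+00,  2.87180575e-01,  1.57820151e+00, -6.24535787e-06,
        1.27863827e+00, -1.50010054e-01]), 'qd': array([-0.00030241, -0.00105568, -0.00045774,  0.00091489, -0.00073459,
        0.00180567]), 'joint_torque': array([-3.44250575e-04, -4.05979729e+01, -2.92626804e+01, -1.46777616e-04,
        5.87197370e-03, -7.35774620e-06]), 'position': array([ 0.22424164, -0.63594562,  0.22992399]), 'tcp_rot': array([ 0.81620165, -0.57776586, -0.00087688, -0.00083936]), 'force': array([ 0.06807927, -0.55287676,  0.01427227]), 'ft_torque': array([ 0.0047756 ,  0.0380414 , -0.02062683]), 'opening': 0.08545389645418537} 0.0187
top {'fx': 470.817396637896, 'fy': 470.817396637896, 'cx': 275.83447186165785, 'cy': 209.9555334336433, 'view': array([[ 8.98771973e-03, -9.99885299e-01,  1.21905966e-02,
        -5.04808877e-04],
       [ 9.85377464e-01,  1.09303740e-02,  1.70034644e-01,
        -5.39501219e-01],
       [-1.70148388e-01,  1.04841154e-02,  9.85362679e-01,
        -1.10850076e+00],
       [ 0.00000000e+00,  0.00000000e+00,  0.00000000e+00,
         1.00000000e+00]])}
cartridge_mid [(0.94, [377.7, 263.6]), (0.66, [358.7, 186.0])]
cartridge [(0.69, [379.0, 261.5]), (0.66, [356.0, 185.5])]
port [(0.95, [227.6, 203.5]), (0.29, [99.9, 159.0])]
station []
side {'fx': 502.77666196171816, 'fy': 502.77666196171816, 'cx': 271.0280380122321, 'cy': 203.71741990762982, 'view': array([[-0.88738212,  0.46068972,  0.01783098,  0.4523223 ],
       [-0.23355317, -0.48254405,  0.84415884,  0.04851104],
       [ 0.39749954,  0.74492699,  0.53579651, -1.73919396],
       [ 0.        ,  0.        ,  0.        ,  1.        ]])}
cartridge_mid [(0.75, [221.6, 186.0]), (0.56, [266.0, 167.9])]
cartridge [(0.7, [218.4, 185.2]), (0.64, [268.6, 169.5])]
port [(0.83, [277.9, 252.4])]
station [(0.97, [275.5, 254.0]), (0.33, [223.5, 183.5])]
```

View pics/top0.png

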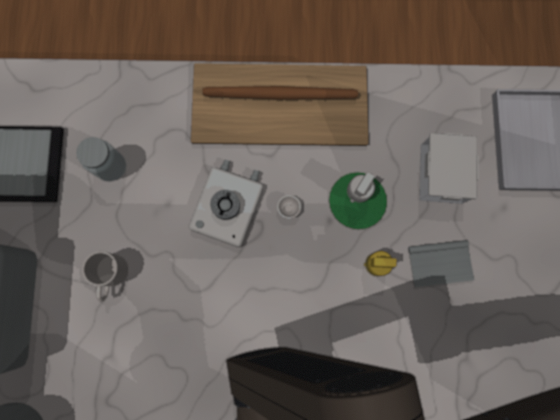

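View pics/side0.png

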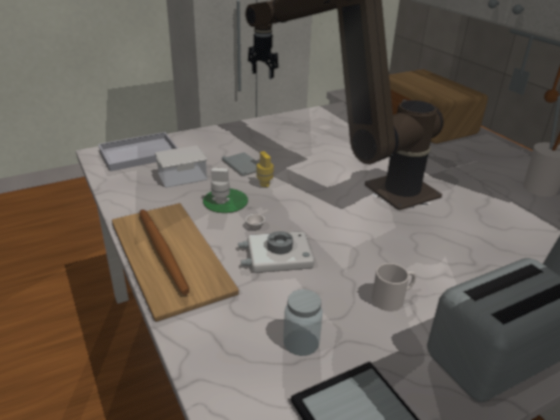

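The white cartridge stands on the green trivet (top ≈ 362,187; side ≈ 220,187). The yellow look-alike is at top (380,263). The socket is at top (227,204) and side (280,242). I'll zoom in on both.

Run:
```python
import cv2,numpy as np
t=cv2.imread("pics/top0.png");s=cv2.imread("pics/side0.png")
c=lambda im,x,y,w,h:cv2.convertScaleAbs(cv2.resize(im[y:y+h,x:x+w],None,fx=400/w,fy=300/h,interpolation=cv2.INTER_CUBIC),alpha=1.3)
a=np.hstack([c(t,330,165,64,48),c(t,195,180,64,48)])
b=np.hstack([c(s,189,162,64,48),c(s,248,222,64,48)])
cv2.imwrite("pics/zoom0.png",np.vstack([a,b]))
```

```text
(no output)
```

View pics/zoom0.png

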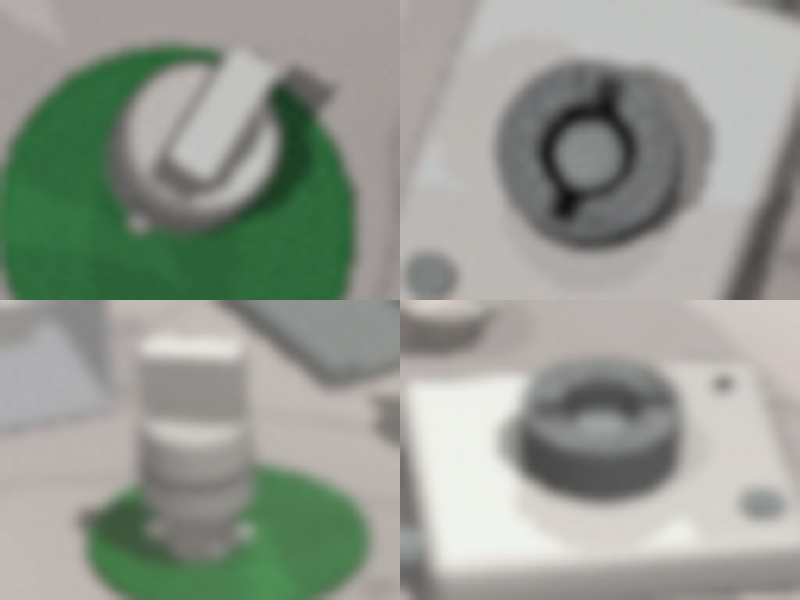

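Two views of each, so I'll triangulate from hand-picked points and overlay the model to check it.

```bash
cat > h.py <<'E'
import numpy as np,cv2
from scipy.optimize import least_squares
from plant import optics
P={c:optics.camera_params(c) for c in("top","side")}
def proj(c,X):
    p=P[c];q=np.atleast_2d(X)@p['view'][:3,:3].T+p['view'][:3,3]
    return np.c_[p['cx']+p['fx']*q[:,0]/-q[:,2],p['cy']+p['fy']*q[:,1]/q[:,2]]
def uz(pt,o): # zoom panel pixel -> image pixel
    return (np.array(pt)+.5)/6.25-.5+o
def tri(d,z=None): # {cam:pixel}
    f=lambda x:np.concatenate([(proj(c,[x[0],x[1],x[2] if z is None else z])[0]-u) for c,u in d.items()])
    r=least_squares(f,[.6,0,.1] if z is None else [.6,0],x_scale=.1);return r.x,r.fun
def box(o,yaw,lx,ly,z): # rectangle
    c,s=np.cos(yaw),np.sin(yaw);R=np.array([[c,-s],[s,c]])
    q=np.array([[1,1],[1,-1],[-1,-1],[-1,1]])*[lx/2,ly/2]
    return np.c_[q@R.T+o[:2],np.full(4,z)]
def circ(o,r,z):
    a=np.linspace(0,2*np.pi,60);return np.c_[o[0]+r*np.cos(a),o[1]+r*np.sin(a),0*a+z]
def crop(im,x,y,polys=[],c=None,w=64,h=48):
    k=400/w
    a=cv2.convertScaleAbs(cv2.resize(im[y:y+h,x:x+w],(400,300),interpolation=cv2.INTER_CUBIC),alpha=1.3)
    for X,col in polys:
        q=(proj(c,X)-[x,y]+.5)*k-.5
        cv2.polylines(a,[np.round(q).astype(int)],True,col,1,cv2.LINE_AA)
    return a
def cart(o,yaw,zb): # underside origin height zb
    return [(box(o,yaw,.052,.02,zb+.12),(0,0,255)),(circ(o,.03,zb+.08),(255,0,0)),(circ(o,.03,zb+.03),(255,0,0)),(box(o,yaw,.054,.008,zb+.0095),(0,255,255))]
def sock(o,yaw):
    return [(circ(o,.0355,.06),(0,0,255)),(circ(o,.0195,.06),(255,0,0)),(circ(o,.0355,.0325),(0,160,0)),(box(o,yaw,.06,.011,.06),(0,255,255))]
E
python3 - <<'E'
from h import *
bt=uz((223,117),(330,165));bs=uz((192,351-300),(189,162))
b,e=tri(dict(top=bt,side=bs));print('bar top',b,e)
pt=uz((186,147),(195,180));ps=uz((200,405-300),(248,222))
for d in(dict(top=pt),dict(side=ps),dict(top=pt,side=ps)):print('port',tri(d,.06))
zb=b[2]-.12
p,_=tri(dict(top=pt,side=ps),.06)
t=cv2.imread("pics/top0.png");s=cv2.imread("pics/side0.png")
C=cart(b,-.566,zb);S=sock(p,-.336)
cv2.imwrite("pics/ov0.png",np.vstack([np.hstack([crop(t,330,165,C,"top"),crop(t,195,180,S,"top")]),np.hstack([crop(s,189,162,C,"side"),crop(s,248,222,S,"side")])]))
E
```

```text
bar top [ 0.59208312 -0.20160501  0.11850696] [-0.02516928  0.04281747 -0.06481839 -0.01994051]
port (array([0.55258624, 0.13011542]), array([-1.98951966e-13,  2.84217094e-14]))
port (array([0.55451635, 0.13512419]), array([-5.68434189e-14,  0.00000000e+00]))
port (array([0.55286398, 0.1312724 ]), array([-0.47429678, -0.11782324, -0.13321803, -0.90014421]))
```

View pics/ov0.png

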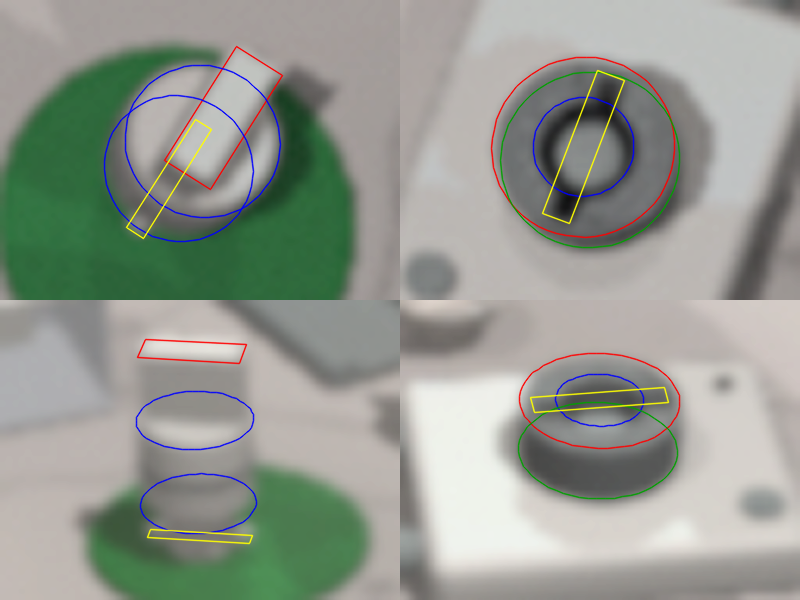

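The overlay agrees within about 1 px. The trivet looks a few mm thick. A quick gradient fit should refine this.

```bash
cat >> h.py <<'E'
from scipy.ndimage import map_coordinates
from scipy.optimize import minimize
def grad(im):
    g=cv2.GaussianBlur(im.astype(np.float32),(0,0),.8)
    return np.max(np.hypot(cv2.Sobel(g,-1,1,0),cv2.Sobel(g,-1,0,1)),axis=2)
def dens(X):
    X=np.vstack([X,X[:1]]);return np.vstack([X[i]+(X[i+1]-X[i])*np.linspace(0,1,12,endpoint=False)[:,None] for i in range(len(X)-1)])
def score(G,c,polys):
    return sum(np.minimum(map_coordinates(G[c],proj(c,dens(X))[:,::-1].T,order=1),120).mean() for X in polys)
def fit(G,model,x0,scale,cams):
    f=lambda v:-sum(score(G,c,model(c,np.array(x0)+v*scale)) for c in cams)
    best=None
    for k in range(6):
        v0=np.random.default_rng(k).normal(size=len(x0))*(k>0)
        r=minimize(f,v0,method="Nelder-Mead",options=dict(xatol=.01,fatol=.01,initial_simplex=v0+np.vstack([np.zeros(len(x0)),1.5*np.eye(len(x0))])))
        if best is None or r.fun<best.fun:best=r
    return np.array(x0)+best.x*scale,best.fun
msock=lambda c,v:[circ(v,.0355,.06)]
def mcart(c,v):
    b=box(v,v[3],.052,.02,v[2]+.12)
    return [b,b]
E
python3 - <<'E'
from h import *
G={c:grad(cv2.imread(f"pics/{c}0.png")) for c in("top","side")}
slot=lambda c,v:[circ(v,.0355,.06),box(v,v[2],.06,.011,.06)]
for cs in(["top"],["side"],["top","side"]):
    print(cs,*fit(G,slot,[.5525,.131,-.336],np.array([.002,.002,.05]),cs))
    print(cs,*fit(G,mcart,[.592,-.2016,.003,-.566],np.array([.002,.002,.002,.05]),cs))
E
```

```text
['top'] [ 0.55374113  0.12965534 -0.32771366] -190.520263671875
['top'] [ 0.62234124 -0.22768813 -0.12485722 -0.59228925] -196.6942138671875
['side'] [ 0.55280521  0.13386811 -0.41751695] -188.33526611328125
['side'] [ 0.56091556 -0.24211558 -0.02548063  0.14641443] -205.0335235595703
['top', 'side'] [ 0.55243594  0.13135255 -0.33712175] -369.9652099609375
['top', 'side'] [ 0.59272557 -0.20052082  0.00167849 -0.71152623] -345.813232421875
```

```bash
cat > plan.py <<'E'
import sys,numpy as np
from scipy.spatial.transform import Rotation as R
from plant import status
# usage: plan.py x y z jawyaw n [grip]: n rows to reach that pose, tool pointing down
x,y,z,w,n=map(float,sys.argv[1:6]);g=float(sys.argv[6]) if len(sys.argv)>6 else 8.5
s=status.get_state();n=int(n)
T=np.array([x,y,z]);RT=R.from_matrix(np.array([[np.cos(w),np.sin(w),0],[np.sin(w),-np.cos(w),0],[0,0,-1]]))
p=s['position'];r=R.from_quat(s['tcp_rot'])
print("now",p.round(4),"jaw",round(float(np.arctan2(*r.as_matrix()[[1,0],0])),4),"tilt",r.as_matrix()[:2,2].round(4),"t",s['clock'],"F",s['force'].round(1),"q6",round(s['joint_positions'][5],2),"open",round(s['opening'],4))
for i in range(n):
    d=(T-p)/(n-i);rel=(r.inv()*RT).as_rotvec()/(n-i)
    row=np.r_[np.round(r.inv().apply(d)*100,2),np.round(rel,3)]
    print(list(map(float,row))+[g],end=",\n" if i%5==4 else ",")
    p=p+r.apply(row[:3]/100);r=r*R.from_rotvec(row[3:])
E
python3 plan.py .592 -.201 .19 .99 20
```

```text
now [ 0.2244 -0.6366  0.2313] jaw -1.232 tilt [-0.      0.0001] t 0.5 F [0.4 1.2 0.3] q6 -0.15 open 0.0853
[-1.44, -2.46, 0.21, -0.0, 0.0, -0.111, 8.5],[-1.16, -2.6, 0.21, -0.0, 0.0, -0.111, 8.5],[-0.87, -2.72, 0.21, -0.0, 0.0, -0.111, 8.5],[-0.56, -2.79, 0.21, -0.0, 0.0, -0.111, 8.5],[-0.25, -2.84, 0.21, -0.0, 0.0, -0.111, 8.5],
[0.07, -2.85, 0.21, -0.0, -0.0, -0.111, 8.5],[0.38, -2.82, 0.21, -0.0, -0.0, -0.111, 8.5],[0.69, -2.76, 0.2, -0.0, -0.0, -0.111, 8.5],[1.0, -2.67, 0.21, -0.0, -0.0, -0.111, 8.5],[1.29, -2.54, 0.2, -0.0, -0.0, -0.111, 8.5],
[1.56, -2.39, 0.21, -0.0, -0.0, -0.111, 8.5],[1.81, -2.2, 0.2, -0.0, -0.0, -0.111, 8.5],[2.05, -1.98, 0.21, -0.0, -0.0, -0.111, 8.5],[2.25, -1.75, 0.2, -0.0, -0.0, -0.111, 8.5],[2.43, -1.48, 0.21, -0.0, -0.0, -0.111, 8.5],
[2.58, -1.21, 0.2, -0.0, -0.0, -0.111, 8.5],[2.7, -0.91, 0.21, -0.0, -0.0, -0.112, 8.5],[2.79, -0.6, 0.2, -0.0, -0.0, -0.111, 8.5],[2.84, -0.29, 0.21, -0.0, -0.0, -0.112, 8.5],[2.85, 0.02, 0.2, -0.0, -0.0, -0.111, 8.5],
```

{"method": "carry_out", "body": {
  "steps": [
    [[-1.4, -2.5, 0.2, 0, 0, -0.11, 8.5], [-1.2, -2.6, 0.2, 0, 0, -0.11, 8.5], [-0.9, -2.7, 0.2, 0, 0, -0.11, 8.5], [-0.6, -2.8, 0.2, 0, 0, -0.11, 8.5], [-0.2, -2.8, 0.2, 0, 0, -0.11, 8.5]]
  ],
  "newtons": 60
}}

```text
clock: 1.0
position: [0.317, -0.5269, 0.2214]
tcp_rot: [0.943, -0.332, 0.0, 0.0]
force: [0.3, -0.6, 0.2]
opening: 0.0853
```

{"method": "carry_out", "body": {
  "steps": [
    [[0.1, -2.8, 0.2, 0, 0, -0.11, 8.5], [0.4, -2.8, 0.2, 0, 0, -0.11, 8.5], [0.7, -2.8, 0.2, 0, 0, -0.11, 8.5], [1.0, -2.7, 0.2, 0, 0, -0.11, 8.5], [1.3, -2.5, 0.2, 0, 0, -0.11, 8.5]]
  ]
}}

```text
clock: 1.5
position: [0.4101, -0.4194, 0.2115]
tcp_rot: [0.998, -0.064, 0.0, 0.0]
force: [-0.2, -0.0, -0.5]
opening: 0.0847
```

{"method": "carry_out", "body": {
  "steps": [
    [[1.6, -2.4, 0.2, 0, 0, -0.11, 8.5], [1.8, -2.2, 0.2, 0, 0, -0.11, 8.5], [2.0, -2.0, 0.2, 0, 0, -0.11, 8.5], [2.2, -1.7, 0.2, 0, 0, -0.11, 8.5], [2.4, -1.5, 0.2, 0, 0, -0.11, 8.5]]
  ]
}}

```text
clock: 2.0
position: [0.5023, -0.312, 0.2015]
tcp_rot: [0.978, 0.21, 0.0, 0.0]
force: [0.7, -0.7, 0.7]
opening: 0.0851
```

{"method": "carry_out", "body": {
  "steps": [
    [[2.6, -1.2, 0.2, 0, 0, -0.11, 8.5], [2.7, -0.9, 0.2, 0, 0, -0.11, 8.5], [2.8, -0.6, 0.2, 0, 0, -0.11, 8.5], [2.8, -0.3, 0.2, 0, 0, -0.11, 8.5], [2.8, 0, 0.2, 0, 0, -0.11, 8.5]]
  ]
}}

```text
clock: 2.5
position: [0.5958, -0.2051, 0.1915]
tcp_rot: [0.884, 0.467, 0.0, 0.0]
force: [-1.3, -0.4, 0.7]
opening: 0.0851
```

```bash
python3 plan.py .592 -.201 .088 .99 5
```

```text
now [ 0.5958 -0.2051  0.1915] jaw 0.9726 tilt [ 0.0004 -0.0002] t 2.5 F [-1.3 -0.4  0.7] q6 -1.47 open 0.0851
[0.03, -0.11, 2.07, 0.0, -0.0, -0.003, 8.5],[0.02, -0.11, 2.07, 0.0, -0.0, -0.004, 8.5],[0.03, -0.11, 2.07, 0.0, -0.0, -0.003, 8.5],[0.03, -0.11, 2.07, 0.0, -0.0, -0.004, 8.5],[0.02, -0.11, 2.06, 0.0, -0.0, -0.003, 8.5],
```

{"method": "carry_out", "body": {
  "steps": [
    [[0.03, -0.1, 2.1, 0, 0, 0, 8.5], [0.03, -0.1, 2.1, 0, 0, -0.01, 7], [0.03, -0.1, 2.1, 0, 0, 0, 5], [0.03, -0.1, 2.1, 0, 0, -0.01, 4], [0, -0.1, 1.9, 0, 0, 0, 4]]
  ],
  "newtons": 30
}}

```text
clock: 3.0
position: [0.5914, -0.2021, 0.0874]
tcp_rot: [0.88, 0.474, -0.0, -0.0]
force: [-0.6, 0.3, -0.5]
opening: 0.0399
```

{"method": "carry_out", "body": {
  "steps": [
    [[0, 0, 0, 0, 0, 0, 3.2], [0, 0, 0, 0, 0, 0, 2.8], [0, 0, 0, 0, 0, 0, 2.4], [0, 0, 0, 0, 0, 0, 2.0], [0, 0, 0, 0, 0, 0, 1.5]]
  ]
}}

```text
clock: 3.5
position: [0.5918, -0.2023, 0.0888]
tcp_rot: [0.88, 0.474, 0.0, 0.0]
force: [0.2, 1.5, 0.3]
opening: 0.0195
```

{"method": "carry_out", "body": {
  "steps": [
    [[0, 0, 0, 0, 0, 0, 1.5], [0, 0, 0, 0, 0, 0, 1], [0, 0, 0, 0, 0, 0, 1], [0, 0, 0, 0, 0, 0, 1], [0, 0, 0, 0, 0, 0, 1]]
  ],
  "newtons": 60
}}

```text
clock: 4.0
position: [0.5919, -0.2024, 0.0889]
tcp_rot: [0.88, 0.474, 0.0, 0.0]
force: [-0.1, 1.6, 3.5]
opening: 0.0193
```

{"method": "carry_out", "body": {
  "steps": [
    [[0, 0, -1, 0, 0, 0, 1], [0, 0, -2, 0, 0, 0, 1], [0, 0, -3, 0, 0, 0, 1], [0, 0, -2.5, 0, 0, 0, 1], [0, 0, -2, 0, 0, 0, 1]]
  ]
}}

```text
clock: 4.5
position: [0.5909, -0.2023, 0.1939]
tcp_rot: [0.88, 0.474, -0.001, -0.0]
force: [1.1, -0.2, -2.9]
opening: 0.0196
```

```bash
python3 plan.py .553 .131 .165 1.24 10 1
```

```text
now [ 0.5909 -0.2023  0.1939] jaw 0.9881 tilt [-0.0014 -0.0001] t 4.5 F [ 1.1 -0.2 -2.9] q6 -1.48 open 0.0196
[2.57, -2.15, 0.29, -0.0, 0.0, -0.025, 1.0],[2.63, -2.09, 0.29, -0.0, 0.0, -0.025, 1.0],[2.68, -2.02, 0.29, -0.0, 0.0, -0.025, 1.0],[2.73, -1.95, 0.29, -0.0, 0.0, -0.025, 1.0],[2.78, -1.88, 0.29, -0.0, 0.0, -0.025, 1.0],
[2.82, -1.81, 0.29, -0.0, 0.0, -0.025, 1.0],[2.87, -1.74, 0.29, -0.0, 0.0, -0.025, 1.0],[2.91, -1.67, 0.29, -0.0, 0.0, -0.026, 1.0],[2.95, -1.59, 0.29, -0.001, 0.0, -0.025, 1.0],[2.99, -1.52, 0.28, -0.0, 0.001, -0.026, 1.0],
```

{"method": "carry_out", "body": {
  "steps": [
    [[2.6, -2.15, 0.3, 0, 0, -0.025, 1], [2.6, -2.1, 0.3, 0, 0, -0.025, 1], [2.7, -2.0, 0.3, 0, 0, -0.025, 1], [2.7, -1.95, 0.3, 0, 0, -0.025, 1], [2.8, -1.9, 0.3, 0, 0, -0.025, 1]]
  ]
}}

```text
clock: 5.0
position: [0.571, -0.0343, 0.1769]
tcp_rot: [0.849, 0.529, -0.001, -0.001]
force: [-0.5, 0.3, -2.9]
opening: 0.0191
```

{"method": "carry_out", "body": {
  "steps": [
    [[2.8, -1.8, 0.3, 0, 0, -0.025, 1], [2.9, -1.75, 0.3, 0, 0, -0.025, 1], [2.9, -1.65, 0.3, 0, 0, -0.025, 1], [3.0, -1.6, 0.2, 0, 0, -0.025, 1], [2.5, -1.3, 0.2, 0, 0, -0.025, 1]]
  ]
}}

```text
clock: 5.5
position: [0.5528, 0.1276, 0.1639]
tcp_rot: [0.814, 0.581, -0.001, -0.001]
force: [0.3, 0.3, -2.6]
opening: 0.0192
```

```bash
python3 plan.py .553 .131 .165 1.24 1 1
python3 - <<'E'
from h import *
from plant import status
ims={c:cv2.cvtColor(optics.capture(c),cv2.COLOR_RGB2BGR) for c in("top","side")}
s=status.get_state();p=s['position'];print(p)
for c in ims: cv2.imwrite(f"pics/{c}1.png",ims[c])
zb=p[2]-.0187-.104
C=cart(p,-.33,p[2]-.0850)
S=sock([.553,.131],-.33)
cv2.imwrite("pics/ov1.png",np.vstack([np.hstack([crop(ims["top"],195,170,[],"top"),crop(ims["top"],195,170,C+S[:1],"top")]),np.hstack([crop(ims["side"],240,195,[],"side",80,60),crop(ims["side"],240,195,C+S,"side",80,60)])]))
E
```

```text
now [0.5528 0.1276 0.1639] jaw 1.2397 tilt [-0.0031 -0.0006] t 5.5 F [ 0.3  0.3 -2.6] q6 -1.19 open 0.0192
[0.33, -0.09, -0.11, -0.003, 0.002, -0.0, 1.0],[0.55220803 0.12893906 0.16363096]
```

View pics/ov1.png

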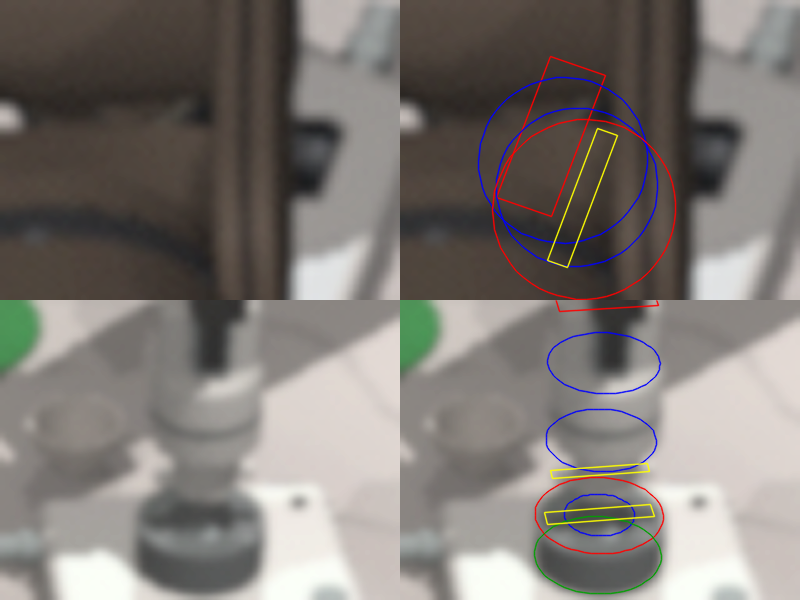

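Top view is blocked by the arm. The side view shows the cartridge held upright just above the socket, and it looks slightly right of the axis. I'll measure that from the silhouettes.

```bash
cat >> h.py <<'E'
def mids(im,rows,L,Rr,w=4):
    g=cv2.GaussianBlur(cv2.cvtColor(im,cv2.COLOR_BGR2GRAY).astype(np.float32),(0,0),.8)
    d=np.abs(cv2.Sobel(g,-1,1,0,ksize=3));o=[]
    def pk(r,c):
        a=np.arange(int(c)-w,int(c)+w+1);v=d[r,a];i=np.clip(v.argmax(),1,len(v)-2)
        k=v[i-1]-2*v[i]+v[i+1];return a[i]+(0.5*(v[i-1]-v[i+1])/k if k else 0)
    return np.array([(pk(r,L),pk(r,Rr)) for r in rows])
E
python3 - <<'E'
from h import *
im=cv2.imread("pics/side1.png");i0=cv2.imread("pics/side0.png")
b=mids(im,range(211,221,2),270.4,292.4);s1=mids(im,range(243,250),267.4,292.6);s0=mids(i0,range(241,250),267.4,292.6)
for n,v in(("body",b),("sock1",s1),("sock0",s0)):print(n,v.round(1).tolist(),"mid",np.median(v.mean(1)).round(2))
p=[.5522,.1289,.1636]
zb=p[2]-.085
print("pred body",proj("side",[p[0],p[1],zb+.05]),"pred sock",proj("side",[.553,.131,.047]))
print("px/m along bar",proj("side",[p[0]+.946e-3,p[1]-.324e-3,zb+.05])-proj("side",[p[0],p[1],zb+.05]))
print("px per mm jaw",proj("side",[p[0]+.324e-3,p[1]+.946e-3,zb+.05])-proj("side",[p[0],p[1],zb+.05]))
# cameras at pick: predicted bar-top from TCP
for zt in(.123,.125,.127):
  for c in("top","side"):print(zt,c,proj(c,[.5919,-.2024,zt])[0].round(2))
print("picked",uz((223,117),(330,165)),uz((192,51),(189,162)))
E
```

```text
body [[272.7, 290.6], [269.2, 293.2], [268.9, 292.2], [269.0, 292.1], [269.7, 291.8]] mid 280.76
sock1 [[266.3, 292.6], [266.4, 292.4], [266.4, 292.2], [266.3, 292.0], [266.2, 291.9], [266.5, 291.7], [266.8, 291.5]] mid 279.15
sock0 [[265.5, 293.0], [264.8, 293.0], [264.2, 292.8], [264.0, 292.6], [264.1, 292.3], [265.8, 292.1], [266.1, 292.0], [266.5, 291.8], [266.8, 291.4]] mid 278.98
pred body [[279.92956897 216.37177284]] pred sock [[279.23181776 241.22263265]]
px/m along bar [[-0.36608371  0.02523346]]
px per mm jaw [[0.06055044 0.20540388]]
0.123 top [365.97 182.99]
0.123 side [219.14 168.35]
0.125 top [366.14 182.79]
0.125 side [219.12 167.79]
0.127 top [366.31 182.59]
0.127 side [219.09 167.23]
picked [365.26 183.3 ] [219.3  169.74]
```

Both cameras agree that the cartridge sits about 2 mm toward −bar in the grip. The jaw direction needs no change. I'll shift +2.3 mm along the tool's y and come down to just above the rim.

{"method": "carry_out", "body": {
  "steps": [
    [[0, 0.23, 0.3, 0, 0.003, 0, 1], [0, 0, 0.4, 0, 0, 0, 1], [0, 0, 0.4, 0, 0, 0, 1], [0, 0, 0.3, 0, 0, 0, 1], [0, 0, 0.2, 0, 0, 0, 1]]
  ]
}}

```text
clock: 6.1
position: [0.5564, 0.1248, 0.1487]
tcp_rot: [0.815, 0.58, 0.001, -0.001]
force: [-0.1, -0.4, -2.6]
opening: 0.0196
```

{"method": "carry_out", "body": {
  "steps": [
    [[0, 0, 0.1, 0, 0, 0, 1], [0, 0, 0.1, 0, 0, 0, 1], [0, 0, 0.1, 0, 0, 0, 1], [0, 0, 0.1, 0, 0, 0, 1], [0, 0, 0, 0, 0, 0, 1]]
  ]
}}

```text
clock: 6.6
position: [0.5565, 0.1256, 0.1453]
tcp_rot: [0.814, 0.58, 0.001, -0.001]
force: [0.8, -0.2, -2.8]
opening: 0.0195
```

```bash
python3 plan.py .553 .131 .145 1.24 1 1
python3 - <<'E'
from h import *
im=cv2.cvtColor(optics.capture("side"),cv2.COLOR_RGB2BGR);cv2.imwrite("pics/side2.png",im)
b=mids(im,range(213,227,2),270,292);s=mids(im,range(244,250),266.4,292.2)
print(b.round(1).tolist(),np.median(b.mean(1)),np.median(s.mean(1)))
E
```

```text
now [0.5565 0.1256 0.1453] jaw 1.2381 tilt [0.0009 0.0028] t 6.6 F [ 0.8 -0.2 -2.8] q6 -1.2 open 0.0195
[0.39, -0.51, 0.03, -0.0, -0.003, -0.002, 1.0],[[271.1, 292.5], [271.7, 290.7], [265.6, 289.6], [272.1, 289.3], [270.1, 289.3], [267.2, 289.1], [267.8, 288.8]] 279.696258276701 279.1902945842594
```

{"method": "carry_out", "body": {
  "steps": [
    [[0.09, -0.14, -0.1, 0, -0.003, 0, 1], [0.09, -0.14, -0.1, 0, 0, 0, 1], [0, 0, 0, 0, 0, 0, 1], [0, 0, 0, 0, 0, 0, 1], [0, 0, 0, 0, 0, 0, 1]]
  ]
}}

```text
clock: 7.15
position: [0.5545, 0.1282, 0.1474]
tcp_rot: [0.814, 0.58, 0.0, 0.0]
force: [-0.2, 0.1, -2.6]
opening: 0.0192
```

```bash
for i in 1 2; do python3 plan.py .5544 .1282 .147 1.24 1 1; done
python3 - <<'E'
from h import *
from plant import status
for k in range(2):
  im=cv2.cvtColor(optics.capture("side"),cv2.COLOR_RGB2BGR);print(status.get_state()['position'])
  b=mids(im,range(217,227),269,291.5,5);s=mids(im,range(244,250),266.4,292.2)
  print(b.round(1).tolist(),np.median(b.mean(1)),np.median(s.mean(1)))
cv2.imwrite("pics/side3.png",im)
i=0
cv2.imwrite("pics/c3.png",cv2.resize(crop(im,245,200),(800,600)))
E
```

```text
now [0.5545 0.1282 0.1474] jaw 1.2381 tilt [ 0.0001 -0.    ] t 7.15 F [-0.2  0.1 -2.6] q6 -1.19 open 0.0192
[-0.0, -0.01, 0.04, 0.0, -0.0, -0.002, 1.0],now [0.5545 0.1282 0.1474] jaw 1.2381 tilt [ 0.0001 -0.    ] t 7.15 F [-0.2  0.1 -2.6] q6 -1.19 open 0.0192
[-0.0, -0.01, 0.04, 0.0, -0.0, -0.002, 1.0],[0.55451639 0.12810587 0.1473282 ]
[[267.1, 290.8], [267.1, 290.6], [267.0, 290.5], [267.1, 290.5], [272.2, 290.4], [268.0, 290.3], [268.3, 290.1], [268.6, 289.9], [268.8, 289.8], [269.0, 289.7]] 279.194491199567 279.1601439425722
[0.55451875 0.12810508 0.14728264]
[[266.7, 290.7], [266.7, 290.6], [266.8, 290.5], [267.1, 290.5], [272.4, 290.4], [268.0, 290.3], [268.3, 290.1], [268.6, 289.9], [268.8, 289.8], [268.9, 289.7]] 279.17429859144613 279.15876585338265
```

View pics/c3.png

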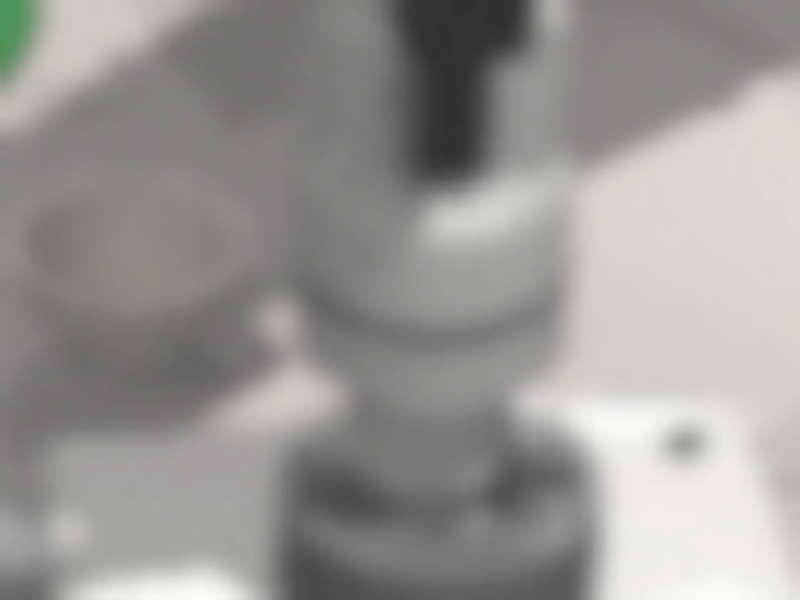

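The nose is about to enter the hole, possibly 1 mm past centre along the bar. I'll nudge it back 0.7 mm and go down, watching the forces.

{"method": "carry_out", "body": {
  "steps": [
    [[0, -0.07, 0.1, 0, 0, 0, 1], [0, 0, 0.15, 0, 0, 0, 1], [0, 0, 0.15, 0, 0, 0, 1], [0, 0, 0.1, 0, 0, 0, 1], [0, 0, 0, 0, 0, 0, 1]]
  ]
}}

```text
clock: 7.75
position: [0.5538, 0.1285, 0.1421]
tcp_rot: [0.814, 0.58, -0.0, -0.0]
force: [-0.2, 0.4, -2.1]
opening: 0.0194
```

```bash
python3 plan.py .5539 .1285 .142 1.24 1 1; python3 -c "
from plant import status;print(status.get_state()['ft_torque'])"
```

```text
now [0.5538 0.1285 0.1421] jaw 1.2379 tilt [-0.0004  0.0002] t 7.75 F [-0.2  0.4 -2.1] q6 -1.19 open 0.0194
[0.01, 0.01, 0.01, -0.0, -0.0, -0.002, 1.0],[ 0.10033784 -0.01035289 -0.00803536]
```

{"method": "carry_out", "body": {
  "steps": [
    [[0, 0, 0.1, 0, 0, 0, 1], [0, 0, 0.1, 0, 0, 0, 1], [0, 0, 0.05, 0, 0, 0, 1], [0, 0, 0, 0, 0, 0, 1], [0, 0, 0, 0, 0, 0, 1]]
  ]
}}

```text
clock: 8.25
position: [0.5541, 0.1289, 0.1406]
tcp_rot: [0.815, 0.58, 0.001, -0.0]
force: [-1.4, 3.2, 2.9]
opening: 0.0193
```

{"method": "carry_out", "body": {
  "steps": [
    [[0, 0, 0.1, 0, 0, 0, 1], [0, 0, 0.1, 0, 0, 0, 1], [0, 0, 0.05, 0, 0, 0, 1], [0, 0, 0, 0, 0, 0, 1], [0, 0, 0, 0, 0, 0, 1]]
  ]
}}

```text
clock: 8.75
position: [0.5543, 0.1296, 0.1391]
tcp_rot: [0.815, 0.58, 0.001, -0.001]
force: [-3.1, 5.1, 7.4]
opening: 0.0192
```

The chamfer touches and pushes the tool toward −bar and +jaw, so I'll follow that.

{"method": "carry_out", "body": {
  "steps": [
    [[0.05, -0.05, 0, 0, 0, 0, 1], [0.05, -0.05, 0, 0, 0, 0, 1], [0, 0, 0, 0, 0, 0, 1], [0, 0, 0, 0, 0, 0, 1], [0, 0, 0, 0, 0, 0, 1]]
  ]
}}

```text
clock: 9.25
position: [0.5532, 0.1301, 0.1368]
tcp_rot: [0.815, 0.58, 0.0, -0.0]
force: [0.6, 4.9, -1.3]
opening: 0.0196
```

{"method": "carry_out", "body": {
  "steps": [
    [[0.08, -0.02, 0, 0, 0, 0, 1], [0, 0, 0, 0, 0, 0, 1], [0, 0, 0.1, 0, 0, 0, 1], [0, 0, 0.1, 0, 0, 0, 1], [0, 0, 0, 0, 0, 0, 1]]
  ]
}}

```text
clock: 9.75
position: [0.5533, 0.1304, 0.1351]
tcp_rot: [0.814, 0.58, -0.0, 0.0]
force: [0.6, 2.7, -1.6]
opening: 0.0195
```

{"method": "carry_out", "body": {
  "steps": [
    [[0, 0, 0.1, 0, 0, 0, 1], [0, 0, 0.1, 0, 0, 0, 1], [0, 0, 0.05, 0, 0, 0, 1], [0, 0, 0, 0, 0, 0, 1], [0, 0, 0, 0, 0, 0, 1]]
  ]
}}

```text
clock: 10.25
position: [0.5533, 0.1304, 0.1327]
tcp_rot: [0.814, 0.58, -0.0, 0.0]
force: [-0.6, 3.6, -1.2]
opening: 0.0195
```

{"method": "carry_out", "body": {
  "steps": [
    [[0.05, 0, 0.1, 0, 0, 0, 1], [0, 0, 0.1, 0, 0, 0, 1], [0, 0, 0.1, 0, 0, 0, 1], [0, 0, 0, 0, 0, 0, 1], [0, 0, 0, 0, 0, 0, 1]]
  ]
}}

```text
clock: 10.75
position: [0.5537, 0.1307, 0.1308]
tcp_rot: [0.814, 0.58, -0.0, 0.0]
force: [-2.1, 1.0, 5.8]
opening: 0.0192
```

{"method": "carry_out", "body": {
  "steps": [
    [[0, 0, 0.1, 0, 0, 0, 1], [0, 0, 0.1, 0, 0, 0, 1], [0, 0, 0.1, 0, 0, 0, 1], [0, 0, 0, 0, 0, 0, 1], [0, 0, 0, 0, 0, 0, 1]]
  ]
}}

```text
clock: 11.25
position: [0.5537, 0.1307, 0.1279]
tcp_rot: [0.814, 0.58, -0.0, 0.0]
force: [-3.5, 1.0, 5.0]
opening: 0.0196
```

Plunger felt at TCP z ≈ 0.1315. I'll press on in 3 mm steps.

{"method": "carry_out", "body": {
  "steps": [
    [[0, -0.04, 0.1, 0, 0, 0, 1], [0, 0, 0.1, 0, 0, 0, 1], [0, 0, 0.1, 0, 0, 0, 1], [0, 0, 0.05, 0, 0, 0, 1], [0, 0, 0, 0, 0, 0, 1]]
  ]
}}

```text
clock: 11.75
position: [0.5537, 0.1307, 0.1249]
tcp_rot: [0.814, 0.58, 0.0, 0.001]
force: [-3.5, 1.2, 7.0]
opening: 0.0193
```

{"method": "carry_out", "body": {
  "steps": [
    [[0, 0, 0.1, 0, 0, 0, 1], [0, 0, 0.1, 0, 0, 0, 1], [0, 0, 0.1, 0, 0, 0, 1], [0, 0, 0.05, 0, 0, 0, 1], [0, 0, 0, 0, 0, 0, 1]]
  ]
}}

```text
clock: 12.25
position: [0.5537, 0.1307, 0.1217]
tcp_rot: [0.814, 0.58, 0.0, 0.001]
force: [-3.1, 0.7, 8.5]
opening: 0.0194
```

{"method": "carry_out", "body": {
  "steps": [
    [[0, -0.03, 0.1, 0, 0, 0, 1], [0, 0, 0.1, 0, 0, 0, 1], [0, 0, 0.1, 0, 0, 0, 1], [0, 0, 0.05, 0, 0, 0, 1], [0, 0, 0, 0, 0, 0, 1]]
  ]
}}

```text
clock: 12.75
position: [0.5537, 0.1307, 0.1186]
tcp_rot: [0.814, 0.58, 0.0, 0.001]
force: [-3.2, 0.3, 10.2]
opening: 0.0194
```

```bash
python3 plan.py .5535 .1306 .118 1.1 1 1; python3 -c "
from plant import status;print(status.get_state()['ft_torque'])"
```

```text
now [0.5537 0.1307 0.1186] jaw 1.2386 tilt [ 0.0016 -0.0012] t 12.75 F [-3.2  0.3 10.2] q6 -1.18 open 0.0194
[-0.02, -0.02, 0.06, 0.002, 0.001, 0.139, 1.0],[0.01957922 0.87087466 0.02706367]
```

Depth is about 25 mm, under the ledge. Now turning clockwise (+az) about the cartridge axis, which sits about 2 mm off the TCP along −y.

{"method": "carry_out", "body": {
  "steps": [
    [[0, 0, 0.07, 0, 0, 0.04, 1], [-0.02, 0, 0, 0, 0, 0.08, 1], [-0.02, 0, 0, 0, 0, 0.08, 1], [-0.02, 0, 0, 0, 0, 0.08, 1], [0, 0, 0, 0, 0, 0, 1]]
  ]
}}

```text
clock: 13.25
position: [0.5544, 0.131, 0.1183]
tcp_rot: [0.888, 0.46, 0.002, 0.001]
force: [-2.6, 2.3, 8.6]
opening: 0.0193
```

```bash
python3 plan.py .5535 .1306 .118 .9 1 1; python3 -c "
from plant import status;print(status.get_state()['ft_torque'])"
```

```text
now [0.5544 0.131  0.1183] jaw 0.9565 tilt [0.0045 0.0009] t 13.25 F [-2.6  2.3  8.6] q6 -0.9 open 0.0193
[-0.09, -0.05, 0.03, 0.003, -0.003, 0.056, 1.0],[ 0.57571234  0.4730794  -0.04965763]
```

{"method": "carry_out", "body": {
  "steps": [
    [[-0.02, -0.05, 0.03, 0, 0, 0.1, 1], [-0.02, 0, 0, 0, 0, 0.1, 1], [-0.02, 0, 0, 0, 0, 0.1, 1], [-0.02, 0, 0, 0, 0, 0.1, 1], [0, 0, 0, 0, 0, 0, 1]]
  ]
}}

```text
clock: 13.75
position: [0.5539, 0.1308, 0.1183]
tcp_rot: [0.962, 0.274, 0.003, 0.0]
force: [-1.4, 1.9, 8.8]
opening: 0.0192
```

```bash
python3 plan.py .5535 .1306 .118 .45 1 1; python3 -c "
from plant import status;print(status.get_state()['ft_torque'])"
```

```text
now [0.5539 0.1308 0.1183] jaw 0.556 tilt [0.0061 0.0012] t 13.75 F [-1.4  1.9  8.8] q6 -0.5 open 0.0192
[-0.05, -0.0, 0.03, 0.002, -0.006, 0.106, 1.0],[ 0.65970905  0.27230847 -0.10920823]
```

Turned 0.68 rad. Now I'll ease up against the ledge, which should leave only light force, before feeling for the notch.

{"method": "carry_out", "body": {
  "steps": [
    [[-0.02, 0, -0.1, 0, -0.003, 0.08, 1], [0, 0, -0.1, 0, -0.003, 0, 1], [0, 0, -0.1, 0, 0, 0, 1], [0, 0, -0.05, 0, 0, 0, 1], [0, 0, 0, 0, 0, 0, 1]]
  ]
}}

```text
clock: 14.25
position: [0.5537, 0.1308, 0.12]
tcp_rot: [0.972, 0.236, 0.001, 0.001]
force: [3.7, 4.4, 3.3]
opening: 0.0196
```

{"method": "carry_out", "body": {
  "steps": [
    [[-0.01, 0, -0.05, 0, 0, 0.04, 1], [-0.01, 0, 0, 0, 0, 0.04, 1], [-0.01, 0, 0, 0, 0, 0.03, 1], [0, 0, 0, 0, 0, 0, 1], [0, 0, 0, 0, 0, 0, 1]]
  ]
}}

```text
clock: 14.75
position: [0.5528, 0.1304, 0.1201]
tcp_rot: [0.983, 0.183, -0.0, 0.001]
force: [3.4, 3.3, 3.1]
opening: 0.0194
```

```bash
python3 plan.py .5535 .1306 .118 .3 1 1; python3 -c "
from plant import status;print(status.get_state()['ft_torque'])"
```

```text
now [0.5528 0.1304 0.1201] jaw 0.3675 tilt [-0.0003 -0.002 ] t 14.75 F [3.4 3.3 3.1] q6 -0.31 open 0.0194
[0.07, 0.0, 0.21, 0.002, 0.001, 0.068, 1.0],[ 0.92710834 -0.83076444 -0.10105099]
```

{"method": "carry_out", "body": {
  "steps": [
    [[0.03, 0, 0, 0, 0, 0.03, 1], [-0.01, 0, 0, 0, 0, 0.03, 1], [0, 0, 0, 0, 0, 0.03, 1], [0, 0, 0, 0, 0, 0, 1], [0, 0, 0, 0, 0, 0, 1]]
  ]
}}

```text
clock: 15.25
position: [0.5526, 0.1303, 0.1208]
tcp_rot: [0.99, 0.138, -0.001, 0.001]
force: [1.8, 3.9, 6.6]
opening: 0.019
```

Force and height rose slightly. I'll test by raising 2 mm.

{"method": "carry_out", "body": {
  "steps": [
    [[0, 0, -0.1, 0, 0, 0, 1], [0, 0, -0.1, 0, 0, 0, 1], [0, 0, 0, 0, 0, 0, 1], [0, 0, 0, 0, 0, 0, 1], [0, 0, 0, 0, 0, 0, 1]]
  ]
}}

```text
clock: 15.75
position: [0.5526, 0.1303, 0.1228]
tcp_rot: [0.99, 0.138, -0.001, 0.001]
force: [1.7, 3.9, 6.7]
opening: 0.0195
```

It rose freely, so this is the notch. On up to the locked height.

{"method": "carry_out", "body": {
  "steps": [
    [[0, 0, -0.1, 0, 0, 0, 1], [0, 0, -0.1, 0, 0, 0, 1], [0, 0, 0, 0, 0, 0, 1], [0, 0, 0, 0, 0, 0, 1], [0, 0, 0, 0, 0, 0, 1]]
  ]
}}

```text
clock: 16.25
position: [0.5526, 0.1303, 0.1246]
tcp_rot: [0.99, 0.138, -0.001, 0.001]
force: [1.5, 3.2, 6.5]
opening: 0.0193
```

```bash
python3 plan.py .5535 .1306 .125 .27 1 1; python3 -c "
from plant import status;print(status.get_state()['ft_torque'])"
```

```text
now [0.5526 0.1303 0.1246] jaw 0.277 tilt [-0.0019 -0.0023] t 16.25 F [1.5 3.2 6.5] q6 -0.22 open 0.0193
[0.1, -0.0, -0.04, 0.002, 0.002, 0.007, 1.0],[ 0.84067879 -0.48808152  0.04334805]
```

{"method": "carry_out", "body": {
  "steps": [
    [[0, 0, -0.1, 0, 0, 0, 1], [0, 0, 0, 0, 0, 0, 1], [0, 0, 0, 0, 0, 0, 1], [0, 0, 0, 0, 0, 0, 1], [0, 0, 0, 0, 0, 0, 1]]
  ]
}}

```text
clock: 16.75
position: [0.5525, 0.1303, 0.1249]
tcp_rot: [0.99, 0.138, -0.001, 0.001]
force: [4.0, 2.8, 3.6]
opening: 0.019
```

It stops at the notch's ceiling (TCP 0.1249, exactly 5 mm above the ledge height). Letting go and withdrawing.

{"method": "carry_out", "body": {
  "steps": [
    [[0, 0, 0, 0, 0, 0, 2.2], [0, 0, 0, 0, 0, 0, 2.6], [0, 0, 0, 0, 0, 0, 3.5], [0, 0, 0, 0, 0, 0, 4.5], [0, 0, 0, 0, 0, 0, 5]]
  ]
}}

```text
clock: 17.25
position: [0.5507, 0.1299, 0.1237]
tcp_rot: [0.99, 0.139, -0.004, 0.001]
force: [0.2, -0.9, -1.6]
opening: 0.0499
```

{"method": "carry_out", "body": {
  "steps": [
    [[0, 0, -0.5, 0, 0, 0, 5], [0, 0, -1.5, 0, 0, 0, 5], [0, 0, -3, 0, 0, 0, 5], [0, 0, -3, 0, 0, 0, 5], [0, 0, -3, 0, 0, 0, 5]]
  ]
}}

```text
clock: 17.75
position: [0.5521, 0.1305, 0.237]
tcp_rot: [0.99, 0.139, -0.002, 0.001]
force: [0.7, -0.1, -0.7]
opening: 0.0499
```

{"method": "carry_out", "body": {
  "steps": [
    [[3, -3, -2, 0, 0, 0, 5], [0, -4, 0, 0, 0, 0, 5], [-3, 0, 0, 0, 0, 0, 5], [-4.5, 0, 0, 0, 0, 0, 5], [-4.5, 0, 0, 0, 0, 0, 5]]
  ]
}}

```text
clock: 18.25
position: [0.4453, 0.1733, 0.256]
tcp_rot: [0.99, 0.139, -0.002, 0.001]
force: [0.3, -0.0, 0.4]
opening: 0.0502
```

{"method": "carry_out", "body": {
  "steps": [
    [[-4.5, 1, 0, 0, 0, 0, 5], [-4.5, 1, 0, 0, 0, 0, 5], [-4.5, 1, 0, 0, 0, 0, 5], [-4.5, 1, 0, 0, 0, 0, 5], [-4, 1, 0, 0, 0, 0, 5]]
  ]
}}

```text
clock: 18.75
position: [0.2468, 0.0645, 0.2571]
tcp_rot: [0.99, 0.14, -0.002, 0.002]
force: [-0.2, -1.3, 1.2]
opening: 0.0502
```

Run:
```python
from h import *
from plant import status
ims={c:cv2.cvtColor(optics.capture(c),cv2.COLOR_RGB2BGR) for c in("top","side")}
s=status.get_state();print(s['clock'],s['position'])
C=cart([.5535,.130],-1.29,.042)
cv2.imwrite("pics/ov4.png",np.vstack([np.hstack([crop(ims["top"],195,175,[],"top"),crop(ims["top"],195,175,C,"top")]),np.hstack([crop(ims["side"],240,195,[],"side",80,60),crop(ims["side"],240,195,C,"side",80,60)])]))
```

```text
18.85 [0.24659896 0.06357083 0.25854097]
```

View pics/ov4.png

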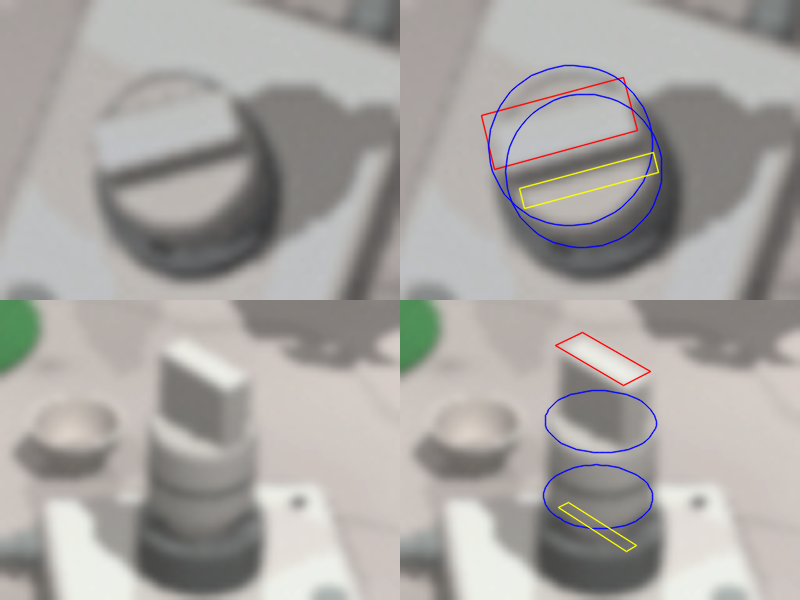

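It's seated with the bar angle as expected, and the side view agrees with the locked height. In the top view the bar top looks about 2 px off, so I'll check tilt numerically against the initial upright view. The same step checks the bystanders.

Run:
```python
from h import *
ims={c:cv2.cvtColor(optics.capture(c),cv2.COLOR_RGB2BGR) for c in("top","side")}
for c in ims:cv2.imwrite(f"pics/{c}5.png",ims[c])
im0={c:cv2.imread(f"pics/{c}0.png") for c in ims}
def rep(I,o,yaw,zb,tag):
    for c in("top","side"):
        G={c:grad(I[c])}
        bar=fit(G,lambda c,v:[box(v,v[2],.052,.02,zb+.12)],[*o,yaw],np.array([.002,.002,.03]),[c])
        hull=lambda c,v:[circ(v,.03,zb+.08)]
        bod=fit(G,hull,o,np.array([.002,.002]),[c])
        print(tag,c,"bar",bar[0].round(4),round(bar[1]),"body",bod[0].round(4),round(bod[1]),"diff mm",((bar[0][:2]-bod[0])*1e3).round(1))
rep(im0,[.590,-.2013],-.58,.004,"start")
rep(ims,[.5525,.1305],-1.29,.042,"end")
a=np.vstack([np.hstack([crop(ims["top"],195,175,[],"top"),crop(ims["top"],195,175,cart([.551,.1285],-1.29,.042)[:2],"top")]),np.hstack([crop(im0["top"],330,165),crop(im0["top"],330,165,cart([.590,-.2005],-.58,.004)[:2],"top")])])
cv2.imwrite("pics/ov5.png",a)
for n in("divider","container","mug","jar","bowl"):
    r=optics.spot_in(n,"top");print(n,[d['centre'] for d in r[:1]])
```

```text
start top bar [ 0.5916 -0.1999 -0.7005] -92 body [ 0.5905 -0.2013] -107 diff mm [1.1 1.4]
start side bar [ 0.5824 -0.1928  0.131 ] -102 body [ 0.5949 -0.1944] -47 diff mm [-12.5   1.6]
end top bar [ 0.5504  0.1268 -1.2733] -78 body [0.553  0.1265] -78 diff mm [-2.7  0.3]
end side bar [ 0.5557  0.1359 -1.5141] -89 body [0.5425 0.1185] -81 diff mm [13.2 17.4]
divider [[441.8, 260.7]]
container [[449.6, 169.2]]
mug [[106.2, 266.6]]
jar [[104.7, 157.1]]
bowl [[286.9, 205.6]]
```

View pics/ov5.png

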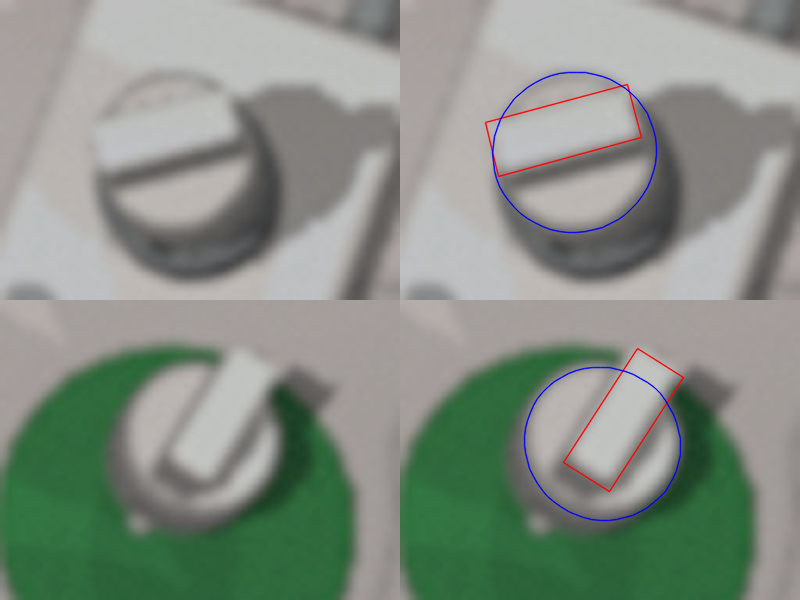

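The overlay on the body ring matches the bar within about 1 px. One last numerical check is the silhouette slope in the side view, compared with the start.

Run:
```python
from h import *
im=cv2.imread("pics/side5.png")
for rows,L,R_ in((range(208,217,2),272,289),(range(225,238,2),270,291.6)):
    v=mids(im,rows,L,R_);print(v.round(1).tolist(),"mid",np.median(v.mean(1)).round(2))
o=[.5525,.1305]
for tilt in(-.06,0,.06):
    print(tilt,[proj("side",[o[0]+tilt*h,o[1],.042+h])[0].round(2).tolist() for h in(.04,.1)])
a=cv2.imread("pics/top0.png");print("initial net centres:")
```

```text
[[271.4, 286.3], [271.6, 287.3], [271.5, 290.2], [271.4, 289.7], [271.5, 289.6]] mid 280.53
[[268.9, 291.2], [268.8, 291.1], [268.9, 291.0], [269.0, 290.6], [268.7, 290.5], [268.0, 291.2], [267.3, 291.8]] mid 279.78
-0.06 [[280.42, 230.59], [282.22, 212.0]]
0 [[279.65, 230.81], [280.25, 212.54]]
0.06 [[278.87, 231.03], [278.28, 213.08]]
initial net centres:
```

The axis slope is 0.75 px against 0.60 px predicted for upright, so the tilt is only about 0.01 rad. Handing in.

```bash
python3 -c "
from plant import order,status
print(status.get_state()['clock'],order.job_done())"
```

```text
the job is handed in; nothing more can be done
19.2 None
```

The cartridge is locked in the filter station, upright and let go, and I handed the job in at 19.2 s. `order.job_done()` gives no verdict, so the result rests on my own checks.

**What I did:**
- I gripped the cartridge by its bar, carried it to the socket and eased it in by following the contact forces. The highest tool forces I read were about 10 N.
- I pressed it about 25 mm below the rim and turned it clockwise under light upward pull. At about 0.96 rad it lifted freely, and it stopped against the notch's top 5 mm above ledge height. I then let go and moved the arm away.

**Checks that agreed:**
- **Height:** the tool height when the cartridge stopped in the notch matches the locked position, and the side view fits it.
- **Upright:** the side view puts the tilt at about 0.01 rad.
- **Angle:** the bar in the top view lies as expected, about 0.95 rad from the slots.

**Checks that disagreed or were weak:**
- **Top view:** an automatic fit there put the bar 2–3 mm off the body, which would be a lean of about 0.07 rad. An overlay on the same picture and the side view did not support this, so I put it down to fit noise.
- **Position on the axis:** the top view also placed the cartridge up to about 3 mm from the socket centre I had measured. That is close to the 2 mm camera calibration.
- **Side camera:** it reads about 1.5 pixels low, and I allowed for that.
- **Bystanders:** after the move they were found about where the first picture showed them. I only compared this roughly by eye.

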